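Open the quick-release vise to its stop

ROBOT

A 6-joint arm with a two-finger parallel gripper is mounted at the origin on the work surface. World frame = base frame: x ahead of the robot, y to its left, z up, the work surface at z = 0. Lengths are in mm, angles in rad, forces in N, time in s.
With the tool pointing down it reaches from about 275 to 1000 mm from the base axis. Payload 8.4 kg.
Tool frame: the origin (TCP) lies at the very end of the fingers, on their centre line; the grasp point (between the pads) lies r.hold_point_z behind it (r.hold_point_z is the distance from the TCP to the grasp point, in mm); x points along the fingers, z is the direction in which the jaws open and shut, and the axes are right-handed (so a half turn about x gives the same grasp; the last joint's range is limited). The gripper opens to 85 mm and grips with 20 to 120 N. Pads are 22 mm wide; open, the fingers measure 114 mm over their backs; the gripper's body (76 mm by 85 mm) begins 54 mm behind the grasp point. The pads swing forward as they close: fully open they stand 13 mm farther back than shut.
Start: joints at [-1.26, 0.353, 1.633, -0, 1.155, -0.002], TCP at [192.326, -594.675, 231.281] pointing down, gripper open.
Joint ranges: [-2.63, 2.63], [-0.92, 2.1], [0.06, 2.66], [-1.3, 4.44], [0, 2.69], [-3.02, 3.02]. Speed limits (rad/s): [2.22, 2.22, 2.79, 3.14, 3.14, 3.14].

INTERFACE

Orientations are given as [roll, pitch, yaw] about the fixed x, y, z axes, in that order (R = Rz(yaw) Ry(pitch) Rx(roll)).
In Python, from rig import r gives the robot as it stands.
- The arm moves only by the tool jog_arm, never from a script. Its argument "series" is a list of rows, each a list of 7 numbers: the turn, a rotation vector about the tool's x, y, z in degrees, then the shift along the tool's x, y, z in cm, then the opening, from 0 (shut) to 1 (fully open). In form: [[wx, wy, wz, tx, ty, tz, fingers], ...]. A call has 1 to 20 rows; each row shifts and turns the commanded pose from where the row before left it, along the tool's axes as they then stand; what a row does not reach is not made up. A row lasts 1/10 s, in which the tool goes at most 50 mm and 8.59 degrees, less where a joint would pass 70% of its speed; a pose out of reach is approached as far as the arm can. A call with a gripper value outside its range is refused whole. The fingers move at their own pace and stop on an object; "force" is the grip in N (left out, the last holds). Time passes only in rows, so rows that do not move let the fingers close. It gives the time, the measured TCP pose, the force and the opening at its end, in the units of the state.
- r.sense(): the state, without advancing time (a new reading comes with each control period).
- r.grab_frame(name): name is "scene" or "top"; returns (picture, depth): 384x512x3 uint8, red, green, blue; 384x512 float32, mm along the optical axis (not along the pixel's ray), 0 where there is no reading.
- r.get_calibration(name): a dict with "mtx" (3x3 intrinsics, pixels), "position" and "rotation" of the camera in the world. Camera axes: x right, y down, z forward; pixel columns grow to the right and rows downward; lengths in mm; the calibration is good to about 2 mm. A picture is of the moment at which its call begins. get_calibration takes no time and is no camera call.
- r.sign_off(): hands the job in, once; it reports no verdict.
The state is a dict: "clock": time; "qpos": joint angles; "qvel": joint speeds; "joint_efforts": joint torques, N m; "eef_pos": TCP position; "tcp_rot": TCP orientation; "contact_force": force on the tool from outside, world axes, zero at the start; "wrist_torque": the same for the moment, N m; "opening": opening from 0.0 (shut) to 1.0 (fully open).
Only numpy, scipy, OpenCV 4.12 (cv2) and the standard library are available. Lean on these libraries where they do the work, as an engineer would, in place of code of your own. Each camera call takes 0.05 s, during which the arm holds its last target.

TASK

Open the blue bench vise all the way for the next body shell: with a fingertip press the red release button on its sliding jaw fully down, keep it down while you slide the jaw back to its end stop, then let the button come up so that the jaw locks there. Leave everything else on the bench where it is, and do not pick anything up.

Things in the scene. Friction and masses are not known exactly. Their poses are not given: they have to be found in the camera images.
- vise: blue cast bench vise with steel ways, bolted down, 250 mm long (295 with the screw handle), 154 mm wide over its bolt ears, jaws 92 mm wide and 68 mm high. Origin: centre of its underside. Its x axis runs along the slide from screw handle to fixed jaw, whose face is at x = +80 mm; the sliding jaw opens along -x, to two steel stop pads by the handle. The handle does not turn.
- jaw (a joint): opening of the vise in m: gap between the faces of fixed and sliding jaw, 0 shut, 0.100 at the end stop (fully open). The jaw (about 0.9 kg) slides with 1 to 2 N of friction while the button is down. With the button up a half-nut in the screw's coarse thread (one notch every 6 mm, the last at the end stop) locks it both ways, but for 1.5 mm of play.
- release (a joint): how far the red release button is pressed down, in m: 0 up (jaw locked), 0.008 fully down. The jaw is free once the button is more than 5 mm down. It springs back up: about 3.5 N starts it down, 5 N holds it fully down.
- release_top (a point): middle of the top of the red ribbed release button, a pad 36 mm long (along the slide) and 50 mm wide, its top 52 mm above the bench when up, 44 mm when fully down. It rides on the sliding jaw, in a bay 50 mm long (along the slide), 92 mm wide and open at both sides, between the jaw's back (top 68 mm above the bench) and an upright lip; each is 25 mm from the button's centre.
- lip_top (a point): middle of the top of that lip, 62 mm above the bench: a wall 12 mm thick and 92 mm wide across the sliding jaw, 31 mm from the button's centre towards the screw handle. A fingertip standing on the button can push the jaw open by this lip.
- paint_jar: bystander: small red paint jar with white lid, 34 mm across, 46 mm high, beside the vise; origin under its centre
- tape: bystander: roll of masking tape lying flat, 88 mm across, 24 mm high, beside the vise; origin under its centre
- shell: bystander: grey-primed model car body shell, 172 x 74 x 48 mm, beside the vise; origin under its centre, x to its nose
- screwdriver: bystander: small yellow screwdriver, 150 mm long, lying beyond the fixed jaw, across the vise's line; origin under its middle
- glue: bystander: white glue bottle with orange cap, 40 mm across, 95 mm high; origin under its centre
- cup: bystander: clear plastic cup, 72 mm across, 75 mm high; origin under its centre
- pink_car: bystander: finished pink model car, 172 x 74 x 48 mm, standing on a white kit box 52 mm high to the right; origin under its centre, x to its nose

How it is judged (in metres and radians):
On the way, in this order (a step that is already met when the one before it is completed fails the run):
1. the release button is pressed down by the fingers while the jaw is still well short of its stop (value of joint release above 0.005 m and value of joint jaw below 0.08 m and contact force between the fingers and release above 1 N), for 0.1 s.
2. the jaw is at its end stop with the button still held down (value of joint release above 0.003 m and value of joint jaw above 0.097 m), for 0.1 s.
At the end, for the whole second after the job is handed in: the jaw stands at its end stop (opening over 97 mm of 100), at rest, and the release button is up again (less than 1.5 mm down), so the jaw is locked (value of joint jaw above 0.097 m and value of joint release below 0.0015 m and velocity of joint jaw between -0.005 and 0.005 m/s); the robot touches nothing.
It fails at once if a bystander is pushed more than 20 mm, tipped over or picked up (distance of any of paint_jar, tape, shell, screwdriver, glue, cup, pink_car from where it was at the start of the episode above 0.02 m or angle between any of paint_jar, glue, cup's own z axis and vertical above 0.6 rad).
It also fails if it takes over 32 s, if anything falls off the work surface, if the arm or the gripper's body presses on something with over 40 N, if the wrist force passes 120 N, or if a joint passes its speed limit or range.

## Working session

There is one attempt and no reset: what is moved stays moved. The work goes in short steps, Python scripts to look and compute and a tool call to move; the robot and the scene stay as the last step left them, time stands still between calls to the robot, and variables do not carry over. Pictures are saved under pics/ and viewed, and the job is handed in when it is done.

Besides the shell and the picture viewer there is one more tool, called in YAML: its name, and indented under it one key for each argument. jog_arm: Moves the arm, as the interface text tells. Its arguments: {"type":"object","properties":{"series":{"type":"array"},"force":{"type":"number"}},"required":["series"]}

```bash
mkdir -p pics; ls
python3 - <<'E'
from rig import r
import cv2,numpy as np
for n in("scene","top"):
    p,d=r.grab_frame(n); np.save(f"{n}_d.npy",d); cv2.imwrite(f"pics/{n}0.png",p[:,:,::-1]); c=r.get_calibration(n); print(n,c)
print(r.sense(), r.hold_point_z)
E
```

```text
pics
scene {'mtx': array([[481.52900512,   0.        , 254.8053472 ],
       [  0.        , 481.52900512, 194.04492514],
       [  0.        ,   0.        ,   1.        ]]), 'position': array([1675.00796904, -734.66298203,  939.08469777]), 'rotation': array([-2.14888866, -0.01959992,  0.99922703])}
top {'mtx': array([[384.1228093 ,   0.        , 258.75120346],
       [  0.        , 384.1228093 , 191.91750619],
       [  0.        ,   0.        ,   1.        ]]), 'position': array([ 404.19498503,  -14.49478004, 1265.09927468]), 'rotation': array([-2.98680399,  0.01519884, -1.5712859 ])}
{'clock': 0.1, 'qpos': array([-1.26039601e+00,  3.53591391e-01,  1.63405924e+00,  9.13705075e-06,
        1.15522029e+00, -2.44340865e-03]), 'qvel': array([-0.00024518, -0.00212335, -0.00256663, -0.00041579, -0.00198097,
        0.00031755]), 'joint_efforts': array([ 4.53896755e-04, -6.06359553e+01, -3.42821109e+01,  9.01752128e-05,
        4.05878905e-03, -6.93583857e-06]), 'eef_pos': array([ 192.19756904, -594.25726147,  230.62917911]), 'tcp_rot': array([3.13261344, 1.56951803, 1.87465714]), 'contact_force': array([0.50328834, 0.62572451, 0.07274468]), 'wrist_torque': array([-0.01795957, -0.03288313, -0.02674626]), 'opening': 1.0006982030379645} 18.700000000000003
```

View pics/scene0.png

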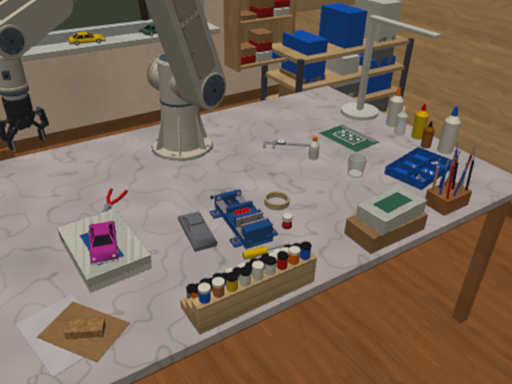

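View pics/top0.png

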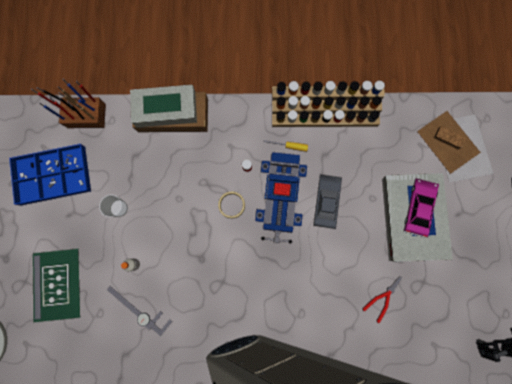

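The top view shows the vise around pixel (282,192), its red button at about (283,188) and the handle at (277,240), toward the robot. Next I'll measure these.

```bash
cat > h.py <<'E'
import numpy as np,cv2
from scipy.spatial.transform import Rotation as R
from rig import r
def world(n,d):
    c=r.get_calibration(n);K=c["mtx"];v,u=np.mgrid[0:384,0:512]
    P=np.stack([(u-K[0,2])/K[0,0]*d,(v-K[1,2])/K[1,1]*d,d],-1)
    return P@R.from_euler("xyz",c["rotation"]).as_matrix().T+c["position"]
def pix(n,p):
    c=r.get_calibration(n);q=(np.asarray(p)-c["position"])@R.from_euler("xyz",c["rotation"]).as_matrix()
    return (c["mtx"]@q)[:2]/q[2]
E
python3 - <<'E'
from h import *
for n in("top","scene"):
    d=np.load(n+"_d.npy");W=world(n,d);I=cv2.imread(f"pics/{n}0.png").astype(int)
    b,g,rr=I[...,0],I[...,1],I[...,2]
    ok=(d>0)
    print(n,"bench",[W[v,u].round(1).tolist() for v,u in ([(290,230),(250,200)] if n=="top" else [(190,240),(290,170)])])
    near=ok&(abs(W[...,0]-480)<250)&(abs(W[...,1]+70)<140)
    m=near&(rr>130)&(g<70)&(b<70)&(W[...,2]>30)
    k,L,S,C=cv2.connectedComponentsWithStats(m.astype(np.uint8))
    for i in range(1,k):
        if S[i,4]>8:
            q=W[L==i];print("red",S[i],np.median(q,0).round(1),q.min(0).round(1),q.max(0).round(1))
            pts=q[:,:2].astype(np.float32);print(cv2.minAreaRect(pts))
    m=near&(b>rr*1.4+10)&(W[...,2]>8)
    q=W[m];print("blue",len(q),q.min(0).round(1),q.max(0).round(1),cv2.minAreaRect(q[:,:2].astype(np.float32)))
    m=near&(b>rr*1.4+10)&(W[...,2]>57)
    q=W[m];print("tall",len(q),cv2.minAreaRect(q[:,:2].astype(np.float32)))
    if n=="top":
        x0,x1,y0,y1=225,345,130,250
    else: x0,x1,y0,y1=170,300,180,270
    cv2.imwrite(f"pics/{n}c.png",cv2.resize(cv2.imread(f"pics/{n}0.png")[y0:y1,x0:x1],None,fx=5 if n=="top" else 6,fy=5 if n=="top" else 6,interpolation=cv2.INTER_CUBIC))
    if n=="top":
        for v in range(148,246,2): print(v,W[v,283].round(0),I[v,283][::-1])
E
```

```text
top bench [[283.3, 97.0, 0.4], [410.3, 196.0, 3.5]]
red [274 183  16  12 158] [603.2 -70.3  52.8] [586.  -93.1  47.1] [622.4 -44.9  60.2]
((604.39013671875, -69.54518127441406), (47.692378997802734, 33.864234924316406), 82.84808349609375)
blue 1481 [ 468.9 -153.3    8. ] [717.7  13.6  74.9] ((594.1787719726562, -68.35429382324219), (149.698974609375, 243.99143981933594), 83.5135726928711)
tall 511 ((596.6009521484375, -68.82331085205078), (89.94998168945312, 239.1534881591797), 83.67400360107422)
148 [752. -78.  -0.] [146 140 141]
150 [743. -77.   7.] [146 139 141]
152 [737. -77.   4.] [124 119 121]
154 [714. -74.  68.] [27 49 99]
156 [707. -74.  69.] [ 21  49 101]
158 [701. -74.  67.] [ 23  50 101]
160 [694. -74.  70.] [ 23  50 101]
162 [687. -74.  69.] [68 75 98]
164 [682. -74.  65.] [79 78 83]
166 [683. -75.  32.] [46 44 47]
168 [675. -75.  34.] [65 67 69]
170 [668. -75.  35.] [61 60 64]
172 [662. -75.  32.] [67 65 69]
174 [648. -73.  68.] [82 83 94]
176 [642. -73.  68.] [ 25  51 103]
178 [635. -73.  70.] [ 18  47 103]
180 [630. -74.  61.] [15 35 75]
182 [627. -74.  45.] [30 35 65
[... 861 characters left out ...]
   4.] [141 135 135]
236 [455. -75.   1.] [138 133 133]
238 [449. -75.   1.] [138 133 132]
240 [441. -73.  31.] [100  98 103]
242 [436. -74.   6.] [120 116 117]
244 [429. -74.   1.] [135 129 133]
scene bench [[422.3, 29.3, -1.3], [754.9, -396.0, -2.2]]
red [235 208  15   7  55] [598.4 -70.5  50. ] [578.5 -95.2  40.2] [612.7 -38.7  54.5]
((593.7753295898438, -67.0541763305664), (53.37326431274414, 33.30902862548828), 79.29112243652344)
blue 1308 [ 468.9 -156.     8. ] [728.9  -9.2  69.7] ((599.0809326171875, -83.49034118652344), (260.291259765625, 146.4934539794922), 0.6090724468231201)
tall 367 ((646.8661499023438, -77.20704650878906), (91.6764144897461, 156.9397430419922), 82.9865493774414)
```

View pics/topc.png

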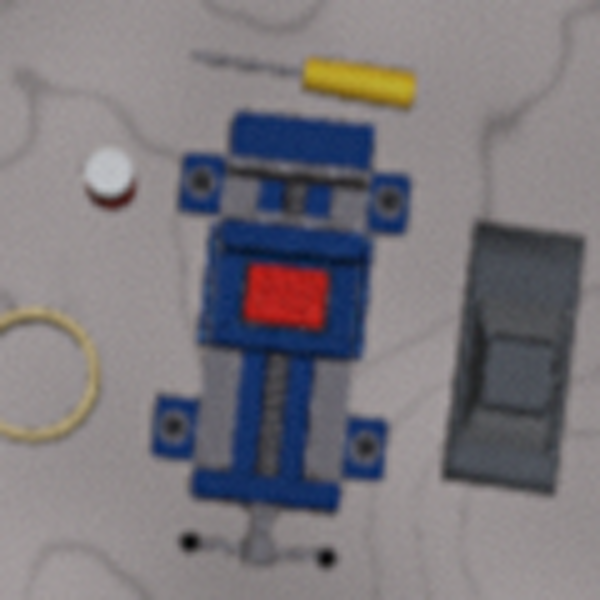

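View pics/scenec.png

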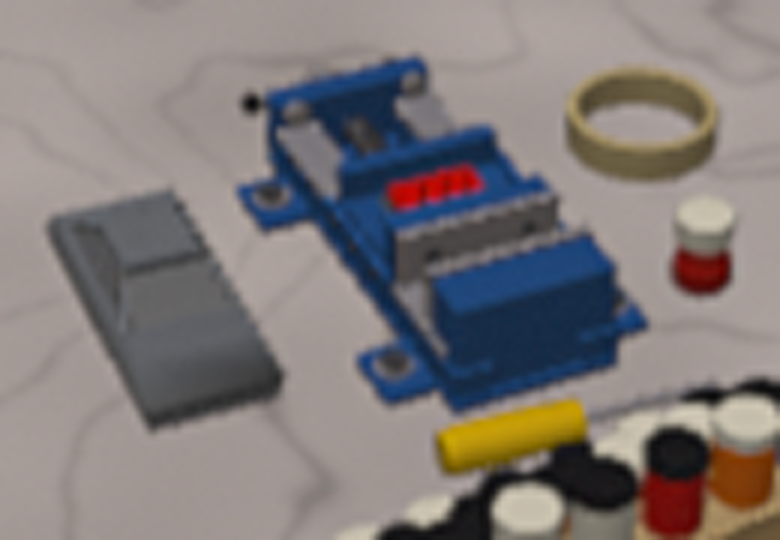

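```bash
cat >> h.py <<'E'
def pose():
    s=r.sense();return s,np.array(s["eef_pos"]),R.from_euler("xyz",s["tcp_rot"]).as_matrix()
E
python3 - <<'E'
from h import *
s,p,M=pose();print(M.round(3))
psi=np.radians(-6.5)
vx=np.array([np.cos(psi),np.sin(psi),0]);vy=np.array([-vx[1],vx[0],0])
for name,z in (("z across",vy),("z across-",-vy),("z along",vx),("z along-",-vx)):
    x=np.array([0,0,-1.]);T=np.stack([x,np.cross(z,x),z],1)
    print(name,np.degrees(R.from_matrix(M.T@T).as_rotvec()).round(1))
# jaw-frame check of button/lip/faces
d=np.load("top_d.npy");W=world("top",d);I=cv2.imread("pics/top0.png").astype(int)
q=W-[603,-70,0];a=q@vx;c=q@vy
m=(abs(c)<40)&(a>-60)&(a<110)&(d>0)
for lo in range(-60,110,4):
    k=m&(a>=lo)&(a<lo+4)
    print(lo,np.median(W[k][:,2]).round(0),k.sum(),end=" | ")
for z0,lohi in (("back/tall",(28,60)),("fixed",(72,125)),("lip",(-45,-20))):
    k=m&(W[...,2]>56)&(a>lohi[0])&(a<lohi[1]);print(z0,a[k].min(),a[k].max(),np.median(c[k]))
# vise ears / body edges
k=(abs(a)<200)&(abs(c)<60)&(W[...,2]>57)&(d>0)&(I[...,0]>60)
print("c range tall",c[k].min(),c[k].max())
E
```

```text
[[-0.     0.951  0.308]
 [ 0.001  0.308 -0.951]
 [-1.     0.    -0.001]]
z across [-1.556e+02 -0.000e+00 -1.000e-01]
z across- [24.4 -0.1  0. ]
z along [-65.6  -0.1  -0. ]
z along- [ 1.144e+02 -0.000e+00  1.000e-01]
-60 29.0 31 | -56 29.0 35 | -52 29.0 30 | -48 29.0 27 | -44 31.0 32 | -40 28.0 32 | -36 51.0 66 | -32 63.0 34 | -28 63.0 32 | -24 61.0 8 | -20 44.0 30 | -16 49.0 39 | -12 50.0 33 | -8 52.0 25 | -4 50.0 29 | 0 52.0 32 | 4 52.0 34 | 8 49.0 31 | 12 51.0 25 | 16 51.0 27 | 20 44.0 26 | 24 49.0 60 | 28 69.0 37 | 32 68.0 33 | 36 68.0 32 | 40 69.0 30 | 44 68.0 31 | 48 68.0 24 | 52 nan 0 | 56 36.0 10 | 60 33.0 17 | 64 28.0 26 | 68 30.0 32 | 72 32.0 29 | 76 47.0 90 | 80 66.0 43 | 84 66.0 29 | 88 68.0 35 | 92 68.0 31 | 96 67.0 29 | 100 68.0 32 | 104 68.0 31 | 108 68.0 11 | back/tall 28.3771529792563 51.233609266455545 0.12421800618236124
fixed 77.80842112089566 109.61986805675724 0.5285808996093176
lip -35.382638654286474 -22.378742423756584 -0.26120280266156
c range tall -44.41491087692662 47.34970092123081
  return _methods._mean(a, axis=axis, dtype=dtype,
  ret = ret.dtype.type(ret / rcount)
```

jog_arm:
  series:
    - [6.1,0,0,0,0,0,0]
    - [6.1,0,0,0,0,0,0]
    - [6.1,0,0,0,0,0,0]
    - [6.1,0,0,0,0,0,0]

```text
clock: 0.5
eef_pos: [192.2, -594.4, 230.9]
tcp_rot: [-2.717, 1.57, 1.878]
contact_force: [0.4, -0.3, -0.3]
opening: 0.329
```

jog_arm:
  series:
    - [0,0,0,0,1,-1.5,0]
    - [0,0,0,0,1.8,-2.9,0]
    - [0,0,0,0,1.8,-2.9,0]
    - [0,0,0,0,1.8,-2.9,0]
    - [0,0,0,0,1.8,-2.9,0]
    - [0,0,0,0,1.8,-2.9,0]
    - [0,0,0,0,1.8,-2.9,0]
    - [0,0,0,0,1.8,-2.9,0]
    - [0,0,0,0,1.8,-2.9,0]
    - [0,0,0,0,1.8,-2.9,0]
    - [0,0,0,0,1.8,-2.9,0]
    - [0,0,0,0,1.8,-2.9,0]
    - [0,0,0,0,1.8,-2.9,0]
    - [0,0,0,0,1.8,-2.9,0]
    - [0,0,0,0,1.8,-2.9,0]
    - [0,0,0,0,1.8,-2.9,0]
    - [0,0,0,0,1.8,-2.9,0]
    - [0,0,0,0,1.8,-2.9,0]
    - [0,0,0,0,1.8,-2.9,0]
    - [0,0,0,0,1,-1.5,0]

```text
clock: 2.5
eef_pos: [597.2, -82.1, 231.0]
tcp_rot: [-2.853, 1.57, 1.75]
contact_force: [0.1, -0.4, 0.7]
opening: -0.0
```

```bash
cat > st.py <<'E'
from h import *
psi=np.radians(-6.5);vx=np.array([np.cos(psi),np.sin(psi),0]);vy=np.array([-vx[1],vx[0],0])
s,p,M=pose();print(s["clock"],p.round(1),M.round(3).tolist(),s["opening"],s["contact_force"].round(2),s["qpos"].round(2))
e=np.array([604.5,-70,100])-p;print("to z100 above button, tool cm",(M.T@e/10).round(2))
E
python3 st.py
```

```text
2.5 [597.2 -82.1 231. ] [[-0.0, 0.994, -0.109], [0.001, -0.109, -0.994], [-1.0, -0.0, -0.001]] -0.0003611160891422854 [ 0.12 -0.45  0.68] [-0.14  0.32  1.68  0.    1.14  1.54]
to z100 above button, tool cm [13.11  0.6  -1.27]
```

jog_arm:
  series:
    - [0,0,0,2,0.2,-0.4,0]
    - [0,0,0,3,0.2,-0.4,0]
    - [0,0,0,3,0.2,-0.4,0]
    - [0,0,0,3,0,0,0]
    - [0,0,0,2,0,0,0]
    - [0,0,0,0,0,0,0]
    - [0,0,0,0,0,0,0]

```text
clock: 3.2
eef_pos: [603.5, -73.6, 101.5]
tcp_rot: [-1.572, 1.57, 3.029]
contact_force: [0.8, -0.7, -0.2]
opening: -0.007
```

```bash
python3 st.py
python3 - <<'E'
from h import *
for n in("scene",):
    p,d=r.grab_frame(n);u,v=pix(n,pose()[1]).astype(int);print(u,v)
    cv2.imwrite("pics/s1.png",cv2.resize(p[140:280,170:300,::-1],None,fx=4,fy=4,interpolation=cv2.INTER_CUBIC))
E
```

```text
3.2 [603.5 -73.6 101.5] [[-0.001, 0.994, -0.112], [0.0, -0.112, -0.994], [-1.0, -0.001, -0.0]] -0.006594121756025387 [ 0.79 -0.67 -0.17] [-0.12  0.47  1.77 -0.    0.89  1.56]
to z100 above button, tool cm [ 0.15  0.06 -0.37]
242 198
```

View pics/s1.png

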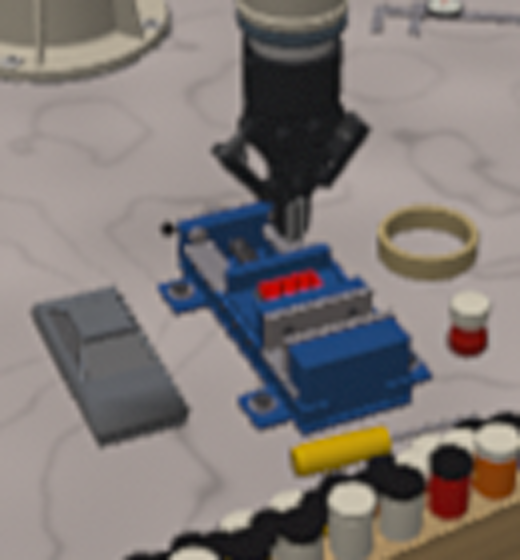

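The fingertip is at about crop (291,240), right above the red button at (290,285). That matches the projected TCP. Now I'll descend.

jog_arm:
  series:
    - [0,0,0,1.5,0.1,-0.3,0]
    - [0,0,0,1.5,0,0,0]
    - [0,0,0,1.0,0,0,0]
    - [0,0,0,0.4,0,0,0]
    - [0,0,0,0.2,0,0,0]
    - [0,0,0,0.2,0,0,0]
    - [0,0,0,0,0,0,0]
    - [0,0,0,0,0,0,0]

```text
clock: 4.05
eef_pos: [605.3, -70.9, 53.6]
tcp_rot: [1.59, 1.57, -0.094]
contact_force: [0.3, -0.3, -0.2]
opening: 0.001
```

jog_arm:
  series:
    - [0,0,0,0.2,0,0,0]
    - [0,0,0,0.2,0,0,0]
    - [0,0,0,0.2,0,0,0]
    - [0,0,0,0,0,0,0]
    - [0,0,0,0,0,0,0]

```text
clock: 4.55
eef_pos: [605.5, -71.0, 47.5]
tcp_rot: [1.552, 1.57, -0.132]
contact_force: [0.6, -0.9, 4.0]
opening: 0.001
```

jog_arm:
  series:
    - [0,0,0,0.2,0,0,0]
    - [0,0,0,0.2,0,0,0]
    - [0,0,0,0,0,0,0]
    - [0,0,0,0,0,0,0]

```text
clock: 4.95
eef_pos: [606.0, -71.0, 44.0]
tcp_rot: [1.563, 1.569, -0.121]
contact_force: [0.2, -0.5, 9.8]
opening: -0.003
```

jog_arm:
  series:
    - [0,0,0,0,-0.3,0,0]
    - [0,0,0,0,-0.4,0,0]
    - [0,0,0,0,-0.4,0,0]
    - [0,0,0,0,-0.4,0,0]
    - [0,0,0,0,-0.4,0,0]
    - [0,0,0,0,-0.4,0,0]
    - [0,0,0,0,-0.4,0,0]
    - [0,0,0,0,-0.4,0,0]
    - [0,0,0,0,0,0,0]

```text
clock: 5.85
eef_pos: [574.6, -67.5, 44.0]
tcp_rot: [1.527, 1.57, -0.157]
contact_force: [-1.6, 0.1, 11.4]
opening: -0.002
```

```bash
python3 st.py
python3 - <<'E'
from h import *
for n in("scene",):
    p,d=r.grab_frame(n)
    cv2.imwrite("pics/s2.png",cv2.resize(p[140:280,170:300,::-1],None,fx=4,fy=4,interpolation=cv2.INTER_CUBIC))
E
```

```text
5.85 [574.6 -67.5  44. ] [[0.001, 0.994, -0.113], [-0.0, -0.113, -0.994], [-1.0, 0.001, 0.0]] -0.0018623807487410879 [-1.58  0.12 11.44] [-0.12  0.52  1.87 -0.    0.75  1.56]
to z100 above button, tool cm [-5.6   3.01 -0.09]
```

View pics/s2.png

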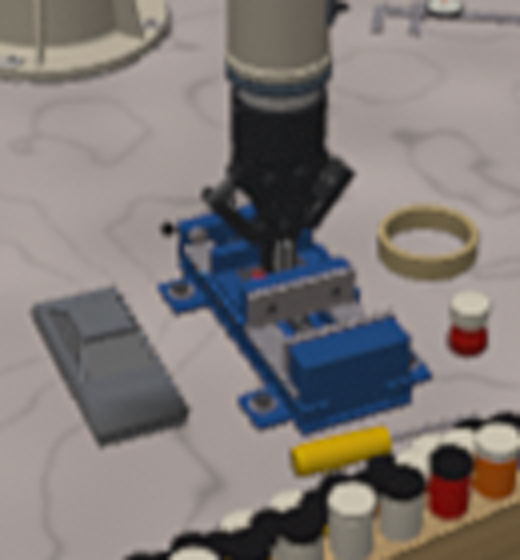

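The jaw is moving with the button held down: its face went from about (317,315) to (300,293). Continuing.

jog_arm:
  series:
    - [0,0,0,0,-0.3,0,0]
    - [0,0,0,0,-0.4,0,0]
    - [0,0,0,0,-0.4,0,0]
    - [0,0,0,0,-0.4,0,0]
    - [0,0,0,0,-0.4,0,0]
    - [0,0,0,0,-0.4,0,0]
    - [0,0,0,0,-0.4,0,0]
    - [0,0,0,0,-0.4,0,0]
    - [0,0,0,0,-0.3,0,0]
    - [0,0,0,0,0,0,0]
    - [0,0,0,0,0,0,0]

```text
clock: 7.0
eef_pos: [541.0, -63.7, 44.0]
tcp_rot: [1.477, 1.57, -0.207]
contact_force: [-1.0, -1.7, 12.3]
opening: -0.001
```

jog_arm:
  series:
    - [0,0,0,0,-0.2,0,0]
    - [0,0,0,0,-0.2,0,0]
    - [0,0,0,0,-0.2,0,0]
    - [0,0,0,0,-0.2,0,0]
    - [0,0,0,0,0,0,0]
    - [0,0,0,0,0,0,0]

```text
clock: 7.6
eef_pos: [533.8, -62.9, 44.0]
tcp_rot: [1.535, 1.568, -0.149]
contact_force: [1.3, -1.1, 10.3]
opening: 0.001
```

Run:
```python
from h import *
for n in("scene",):
    p,d=r.grab_frame(n)
    cv2.imwrite("pics/s3.png",cv2.resize(p[170:260,190:290,::-1],None,fx=6,fy=6,interpolation=cv2.INTER_CUBIC))
```

```text
(no output)
```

View pics/s3.png

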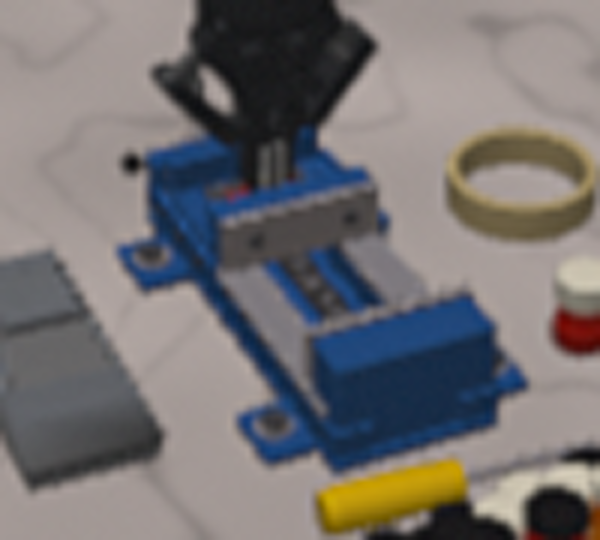

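The lip is close to the end plate, near (235,165), and there is no stop force yet. I'll keep pushing slowly.

jog_arm:
  series:
    - [0,0,0,0,-0.2,0,0]
    - [0,0,0,0,-0.2,0,0]
    - [0,0,0,0,-0.2,0,0]
    - [0,0,0,0,0,0,0]
    - [0,0,0,0,0,0,0]

```text
clock: 8.15
eef_pos: [528.5, -62.2, 44.0]
tcp_rot: [1.571, 1.567, -0.113]
contact_force: [4.0, -0.9, 8.2]
opening: 0.0
```

jog_arm:
  series:
    - [0,0,0,0,-0.2,0,0]
    - [0,0,0,0,-0.2,0,0]
    - [0,0,0,0,0,0,0]
    - [0,0,0,0,0,0,0]

```text
clock: 8.55
eef_pos: [524.6, -61.7, 44.0]
tcp_rot: [1.573, 1.567, -0.11]
contact_force: [2.2, -0.0, 7.9]
opening: 0.003
```

Run:
```python
from h import *
for n in("scene","top"):
    p,d=r.grab_frame(n)
    W=world(n,d)
    q=W-[604,-70,0];psi=np.radians(-6.5);vx=np.array([np.cos(psi),np.sin(psi),0]);vy=np.array([-vx[1],vx[0],0]);a=q@vx;c=q@vy
    for nm,lo,hi in(("jaw back",-80,60),("fixed",60,120)):
        k=(d>0)&(abs(c)<45)&(a>lo)&(a<hi)&(W[...,2]>61)&(W[...,2]<76);print(n,nm,np.percentile(a[k],[0,2,50,98,100]).round(1))
    if n=="scene":cv2.imwrite("pics/s4.png",cv2.resize(p[170:260,190:290,::-1],None,fx=6,fy=6,interpolation=cv2.INTER_CUBIC))
```

```text
scene jaw back [-79.9 -76.3 -33.7 -17.7 -17.3]
scene fixed [ 76.   79.6  99.5 119.  119.6]Traceback (most recent call last):
  File "<stdin>", line 7, in <module>
    return _quantile_unchecked(
        a, q, axis, out, overwrite_input, method, keepdims, weights)
    return _ureduce(a,
                    func=_quantile_ureduce_func,
    ...<5 lines>...
                    overwrite_input=overwrite_input,
                    method=method)
    r = func(a, **kwargs)
    result = _quantile(arr,
                       quantiles=q,
    ...<2 lines>...
                       out=out,
                       weights=wgt)
    slices_having_nans = np.isnan(arr[-1, ...])
                                  ~~~^^^^^^^^^
IndexError: index -1 is out of bounds for axis 0 with size 0
```

View pics/s4.png

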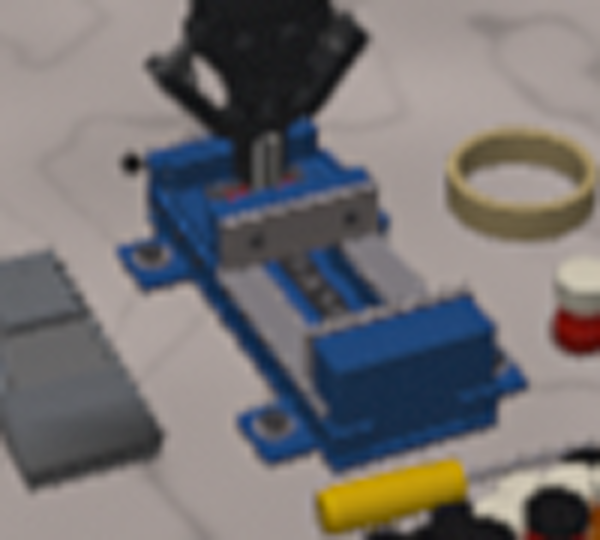

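The jaw hasn't moved between the last two pictures, only the tip has slid across the button, so it's probably at the stop. To confirm, I'll push on against the lip.

jog_arm:
  series:
    - [0,0,0,0,-0.2,0,0]
    - [0,0,0,0,-0.2,0,0]
    - [0,0,0,0,0,0,0]
    - [0,0,0,0,0,0,0]

```text
clock: 9.05
eef_pos: [520.5, -61.3, 44.0]
tcp_rot: [1.58, 1.567, -0.104]
contact_force: [3.2, -1.5, 7.5]
opening: -0.004
```

jog_arm:
  series:
    - [0,0,0,0,-0.2,0,0]
    - [0,0,0,0,-0.1,0,0]
    - [0,0,0,0,0,0,0]
    - [0,0,0,0,0,0,0]

```text
clock: 9.45
eef_pos: [518.4, -61.1, 44.0]
tcp_rot: [1.574, 1.565, -0.11]
contact_force: [7.6, -0.2, 3.9]
opening: -0.002
```

jog_arm:
  series:
    - [0,0,0,0.1,-0.1,0,0]
    - [0,0,0,0,-0.1,0,0]
    - [0,0,0,0,0,0,0]
    - [0,0,0,0,0,0,0]
    - [0,0,0,0,0,0,0]

```text
clock: 9.95
eef_pos: [518.4, -61.1, 43.9]
tcp_rot: [1.569, 1.561, -0.115]
contact_force: [8.7, -0.7, 8.8]
opening: -0.003
```

jog_arm:
  series:
    - [0,0,0,-0.3,0,0,0]
    - [0,0,0,-0.3,0,0,0]
    - [0,0,0,-0.3,0,0,0]
    - [0,0,0,-0.2,0,0,0]
    - [0,0,0,0,0,0,0]
    - [0,0,0,0,0.8,0,0]
    - [0,0,0,0,0,0,0]
    - [0,0,0,0,0,0,0]

```text
clock: 10.75
eef_pos: [520.6, -61.3, 52.7]
tcp_rot: [-1.591, 1.569, 3.008]
contact_force: [-1.3, 0.2, 1.2]
opening: 0.0
```

jog_arm:
  series:
    - [0,0,0,-0.5,0.4,0,0]
    - [0,0,0,-2,0,0,0]
    - [0,0,0,-3,0,0,0]
    - [0,0,0,-4,0,0,0]
    - [0,0,0,-4,0,0,0]
    - [0,0,0,-4,0,0,0]
    - [0,0,0,0,0,4,0]
    - [0,0,0,0,0,4,0]
    - [0,0,0,0,0,4,0]
    - [0,0,0,0,0,4,0]
    - [0,0,0,0,0,4,0]
    - [0,0,0,0,0,4,0]
    - [0,0,0,0,0,0,0]
    - [0,0,0,0,0,0,0]

```text
clock: 12.15
eef_pos: [497.9, -300.8, 228.2]
tcp_rot: [-2.274, 1.57, 2.324]
contact_force: [-0.4, 0.5, 0.1]
opening: 0.003
```

```bash
python3 st.py
python3 - <<'E'
from h import *
for n in("scene","top"):
    p,d=r.grab_frame(n)
    W=world(n,d)
    q=W-[604,-70,0];psi=np.radians(-6.5);vx=np.array([np.cos(psi),np.sin(psi),0]);vy=np.array([-vx[1],vx[0],0]);a=q@vx;c=q@vy
    I=p.astype(int);red=(d>0)&(I[...,0]>130)&(I[...,1]<70)&(abs(c)<45)&(a>-110)&(a<50)
    print("red",red.sum(),np.median(W[red],0))
    for nm,lo,hi in(("jaw back",-60,60),("fixed",60,120)):
        k=(d>0)&(abs(c)<42)&(a>lo)&(a<hi)&(W[...,2]>61)&(W[...,2]<76)
        if k.any():print(n,nm,np.percentile(a[k],[0,2,50,98,100]).round(1))
    y0,y1,x0,x1=(170,260,190,290) if n=="scene" else (130,250,225,345)
    cv2.imwrite(f"pics/{n}5.png",cv2.resize(p[y0:y1,x0:x1,::-1],None,fx=5,fy=5,interpolation=cv2.INTER_CUBIC))
E
```

```text
12.15 [ 497.9 -300.8  228.2] [[-0.001, 0.993, -0.115], [0.001, -0.115, -0.993], [-1.0, -0.001, -0.001]] 0.003120117631072746 [-0.37  0.46  0.06] [-0.55  0.29  1.73  0.    1.12  1.14]
to z100 above button, tool cm [ 12.82   7.95 -24.14]
red 48 [526.55644664 -63.3571528   49.38145323]
scene jaw back [-45.  -43.2 -29.9 -16.5 -15.8]
scene fixed [ 77.7  79.1 100.7 118.5 119.4]
red 163 [532.09843026 -60.38701406  52.90631828]
top jaw back [-46.2 -45.9 -34.4 -22.4 -21.9]
top fixed [ 77.4  77.8  95.8 114.2 116.3]
```

View pics/scene5.png

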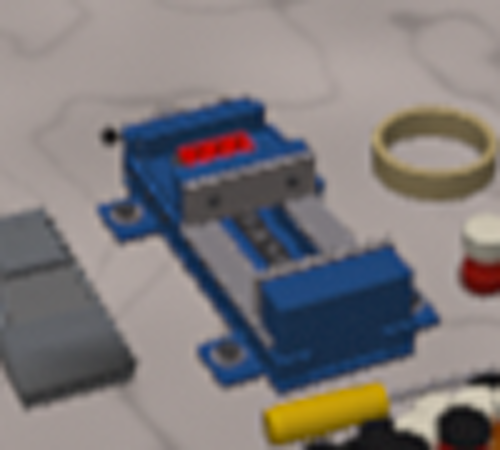

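View pics/top5.png

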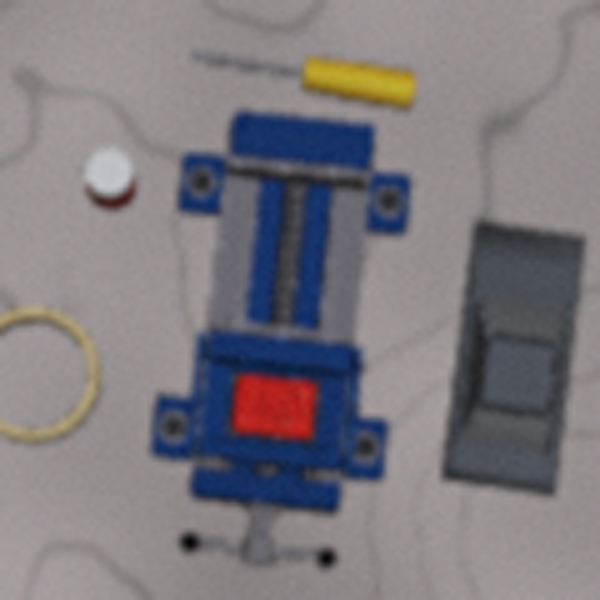

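```bash
python3 -c "
from rig import r
print(r.sign_off())"
```

```text
the job is handed in; nothing more can be done
None
```

The vise is open to its end stop and the release button is back up, so the jaw should be locked there. I handed the job in at about 12.3 s of the 32 s allowed; no verdict is reported.

**What I did:** With the fingers shut, I pressed the red button fully down (tip at 44 mm, about 10 N). I then slid the jaw back until the tip bore on the lip with about 8.7 N. That is well above the jaw's 1–2 N friction, and the jaw didn't move. I lifted straight up while still pushing lightly on the lip, then moved the arm clear.

**Last checks:**

| Check | Result |
|---|---|
| Jaw gap, top camera | about 99–100 mm |
| Jaw gap, scene camera | about 94 mm |
| Button top height, top camera | 52.9 mm (52.8 mm before pressing) |
| Button top height, scene camera | 49.4 mm (50.0 mm before pressing) |
| Force on the tool, arm clear | about 0.6 N, within sensor noise |

- **Jaw gap disagreement:** the two cameras differ by about 5 mm. I trusted the top view, because the scene camera looks obliquely and smears edges, and the hard stop under force agrees with it.
- **Bystanders:** the tape, jar, shell and screwdriver look unmoved in the final pictures. I did not re-measure the glue, cup or pink car, but the arm stayed well clear of them.

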